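# Move a finished order's tag to the ready rail

### The job

The red order is made. Slide its tag along the dark-based rail to the open end, lift it up and over the end stop, hang it on the wood-based rail through that rail's open end and slide it along until a light, steady push has closed it and the green tag up tight on the far stop. Feel your way and never force it (a light push, no more than 20 N on any stop, rail or tag); let go at the end, and leave the yellow tag and the things on the counter where they are.

Things in the scene. Friction and masses are not known exactly. Their poses are not given: they have to be found in the camera images.
- red_tag: red order tag, 0.08 to 0.15 kg: a saddle 23 mm (x) by 36 mm (y, along the rail) that rides astride a rail. Origin: centre of the underside of its 3 mm roof, the face that rests on the rail top; z up. Red side plates, 17 mm apart inside, hang to 75 mm below the origin. Inside them keeper lips (7.5 to 10.5 mm below the origin, all 36 mm long) leave a gap of 8.5 mm.
- red_tag_grip (a point): where to pinch the red tag, across its x: middle of its black upright grip, 12 mm thick in x, 26 mm long in y, from 3 to 37 mm above the tag's origin; this point lies 26 mm above that origin (fingertips then end just above the roof, which is wider than the grip)
- making_rail: fixed rail on a dark steel base 95 x 236 mm; orders being made hang here. Origin: centre of the base's underside. The bar runs along y at x = 0, top at z = 130 mm, clamped in two posts up to 10 mm off centre along y; how much is not told: find its ends by feel. 4 mm web under a head 12 mm wide, 5 mm thick; the lips catch under it: a tag slides but cannot lift off
- making_rail_end (a point): open end (-y) of that rail if its bar were centred (true place up to 10 mm off along y): middle of the neck, on the bar top, y = -81 mm. For 38 mm before the stop the head is cut away to the web, same top; only there, lips wholly on it (2 mm of play: up against the stop), a tag lifts off. Stop 13 mm wide, 10 mm above the bar top. Lift 75 mm to clear all
- ready_rail: fixed rail on a light wood base, the same rail the other way round, open end at +y: origin under the base, bar along y at x = 0, top at z = 130 mm, clamped up to 10 mm off centre, how much not told. Between its two stop faces the bar is 200 mm long. With a centred bar and the row closed up on the far (-y) stop, green's origin would be at y = -82 mm and red's at y = -46 mm
- ready_rail_end (a point): open end (+y) of the wood-based rail if its bar were centred: middle of its 38 mm neck, on the bar top, y = +81 mm; the head ends at +62 mm, the stop face is at +100 mm. Lips that land on the head hold the tag 10.5 mm too high, and can be slid out from there against the stop (10 mm tall), where the tag drops on. On the stop itself it sits up to 20.5 mm too high
- green_tag: green tag, same shape and origin as the red one, hanging loose on the wood-based rail, 1 to 41 mm short of the far stop; it slides easily (1 N or less) until it bears on the stop; tight means red has pushed it there with some 3 to 15 N for a moment
- yellow_tag: yellow tag, same shape and origin, waiting on the dark-based rail behind the red one (at its +y side); leave it there
- call_bell: brass desk bell 85 mm wide, 63 mm high, bystander; origin under its centre
- espresso_cup: filled espresso cup 63 x 89 x 51 mm, bystander; origin under its centre
- white_cup: empty white cup 86 x 118 x 61 mm, bystander; origin under its centre
- shaker: sugar shaker 44 mm wide, 90 mm high, bystander; origin under its centre
- tongs: pastry tongs 349 mm long lying on the counter, bystander; origin under their centre

How it is judged:
By the outcome, as a careful person would: the job done as asked, in the order asked, and still so for the second after the job is handed in, with the robot touching nothing.
It also fails if it takes over 69 s, if anything falls off the work surface, if the arm or the gripper's body presses on something with over 40 N, if the wrist force passes 120 N, or if a joint passes its speed limit or range.

### The arm

A 6-joint arm with a two-finger parallel gripper is mounted at the origin on a cart in front of the work surface, level with it; the furniture and walls round the work are solid. World frame = base frame: x ahead of the robot, y to its left, z up, the work surface at z = 0. Lengths are in m, angles in rad, forces in N, time in s.
With the tool pointing down it reaches from about 0.35 to 0.775 m from the base axis. Payload 5.5 kg.
Tool frame: the origin (TCP) lies where the fingers leave the gripper's body, on its centre line; the fingertips stand env.tip_reach ahead of it and the grasp point (between the pads) lies 54 mm ahead of it (env.tip_reach is the distance from the TCP to the fingertips, in m); z points along the fingers, y is the line along which they close (so a half turn about z gives the same grasp; the last joint's range is limited). The gripper opens to 85 mm and grips with 20 to 120 N. Pads are 22 mm wide; open, the fingers measure 114 mm over their backs; the gripper's body (76 mm by 85 mm) begins 54 mm behind the grasp point. The pads swing forward as they close: fully open they stand 13 mm farther back than shut.
Start: joints at [0.984, 0.313, 0.046, 1.304, 0, 1.431], TCP at [0.248, 0.519, 0.304] pointing down, gripper open.
Joint ranges: [-2.76, 2.76], [-0.86, 1.69], [-1.03, 1.26], [-2.2, 2.34], [-1.47, 1.5], [-3.14, 3.14]. Speed limits (rad/s): [2.57, 2.57, 3.14, 3.14, 3.14, 3.14].

### API

Orientations are given as a unit quaternion [w, x, y, z].
In Python, from workcell import status, optics, hand_in, env gives the robot as it stands.
- The arm moves only by the shell command python3 -m handwheel 'ROWS' [FORCE]. ROWS is a JSON object whose one key "deltas" holds a list of rows, each a list of 5 numbers: the opening, from -1 (shut) to 1 (fully open), then the shift along the tool's x, y, z in units of 40 mm (1.0 is 40 mm), then the turn about the tool's z in units of 10 degrees (1.0 is 10 degrees). In form: {"deltas": [[jaw, x, y, z, roll], ...]}. A call has 1 to 20 rows; each row shifts and turns the commanded pose from where the row before left it, along the tool's axes as they then stand; what a row does not reach is not made up. A row lasts 1/8 s, in which the tool goes at most 62.5 mm and 10.7 degrees, less where a joint would pass 70% of its speed; a pose out of reach is approached as far as the arm can. A call is refused whole if a number of a shift passes 1 or a number of a turn 1, either way. A call with a gripper value outside its range is refused whole. The fingers move at their own pace and stop on an object; FORCE is the grip in N (left out, the last holds). Time passes only in rows, so rows that do not move let the fingers close. It gives the time, the measured TCP pose, the force, the opening and the grip force at its end, in the units of the state.
- status.get_state(): the state, without advancing time (a new reading comes with each control period).
- optics.read_camera(name): name is "scene" or "top" or "wrist"; returns a dict with "frame" (480x640x3 uint8, red, green, blue), "depth" (480x640 float32, m along the optical axis (not along the pixel's ray), 0 where there is no reading), "vfov" (degrees; the focal length in pixels is half the picture's height over the tangent of half this angle, whatever the lens; pixels are square), "cx", "cy" (the principal point, pixels), "origin" and "attitude" of the camera in the world. Camera axes: x right, y down, z forward; pixel columns grow to the right and rows downward; lengths in m; the calibration is good to about 2 mm. A picture is of the moment at which its call begins.
- hand_in(): hands the job in; it is judged then, once.
The state is a dict: "clock": time; "joint_pos": joint angles; "qvel": joint speeds; "tau": joint torques, N m; "tcp_pos": TCP position; "orientation": TCP orientation; "wrist_force": force on the tool from outside, world axes, zero at the start; "ft_torque": the same for the moment, N m; "finger_gap": finger opening in m; "grip_force": force on a finger pad.
Only numpy, scipy, OpenCV 4.12 (cv2) and the standard library are available. Lean on these libraries where they do the work, as an engineer would, in place of code of your own. Each camera call takes 0.05 s, during which the arm holds its last target. There are 200 camera calls.

## Working session

There is one attempt and no reset: what is moved stays moved. The work goes in short steps, Python scripts to look and compute and a shell command to move; the robot and the scene stay as the last step left them, time stands still between calls to the robot, and variables do not carry over. Pictures are saved under pics/ and viewed, at most 10 in all, crops included, and the job is handed in when it is done.

```bash
mkdir -p pics; cat > h.py <<'E'
import numpy as np, cv2
from scipy.spatial.transform import Rotation as R
from workcell import status, optics, env
def cam(n):
    c=optics.read_camera(n); q=np.array(c["attitude"],float)
    c["R"]=q if q.shape==(3,3) else R.from_quat(np.r_[q[1:],q[0]]).as_matrix()
    c["f"]=240/np.tan(np.radians(c["vfov"])/2); return c
def pts(c):
    v,u=np.mgrid[:480,:640]; d=c["depth"]
    p=np.stack([(u-c["cx"])/c["f"]*d,(v-c["cy"])/c["f"]*d,d],-1)
    return p@c["R"].T+np.array(c["origin"])
def save(c,n): cv2.imwrite("pics/"+n,c["frame"][...,::-1])
E
python3 - <<'E'
from h import *
print(status.get_state(), env.tip_reach)
for n in("scene","top"):
    c=cam(n); save(c,n+"0.png"); np.savez(n+"0.npz",P=pts(c),F=c["frame"],D=c["depth"]); print(n,c["origin"],c["attitude"],c["vfov"],c["cx"],c["cy"])
E
```

```text
{'clock': 0.0, 'joint_pos': array([ 9.84422929e-01,  3.14005817e-01,  4.49643716e-02,  1.30359034e+00,
       -2.73387184e-05,  1.43120303e+00]), 'qvel': array([-0.00168783, -0.00083432, -0.00132057, -0.0003258 ,  0.00204865,
       -0.00055694]), 'tau': array([ 5.50561654e-04, -4.80628288e+01,  2.98531920e+01,  1.92717748e-02,
       -2.47451653e-04,  9.81471885e-06]), 'tcp_pos': array([0.24823367, 0.51823242, 0.30299969]), 'orientation': array([-3.13075112e-04,  2.21536597e-01,  9.75151626e-01, -8.62786320e-04]), 'wrist_force': array([-0.21245097, -0.24167651,  0.09640264]), 'ft_torque': array([ 0.02725824, -0.00951235,  0.04234622]), 'grip_force': 0.0, 'finger_gap': 0.08520762527963215} 0.0726
scene [-0.29500528 -0.68898333  0.62212525] [-0.47999642  0.76576332 -0.35767274  0.23511739] 57.47519530421656 317.9843578892758 234.77143098419515
top [ 0.23278901 -0.035097    1.52512646] [-0.07329266  0.71614055 -0.69042359  0.07131729] 53.79533799692836 325.6547803424844 238.3172646023797
```

View pics/top0.png

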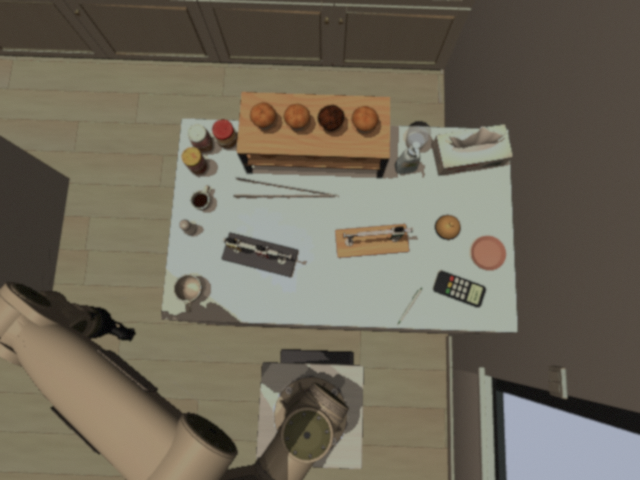

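View pics/scene0.png

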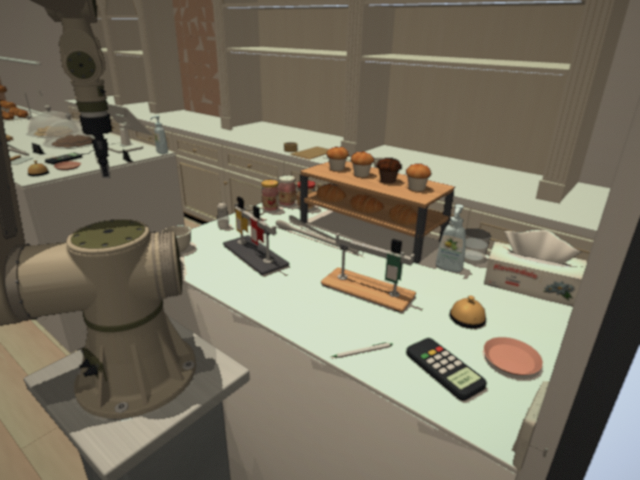

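The top view shows the dark base around (261,254), the wood base around (372,240), with bars to be seen above both. In the scene view, yellow and red hang on the dark rail at (242,218) and (258,230), and green on the wood rail at (394,262).

```bash
python3 - <<'E'
from h import *
def rect(xy):
    r=cv2.minAreaRect((xy*1000).astype(np.float32)); return np.round(r[0],1),np.round(r[1],1),round(r[2],2)
z=np.load("top0.npz");P=z["P"];F=z["F"].astype(int);H=cv2.cvtColor(z["F"],cv2.COLOR_RGB2HSV)
for n,(u0,u1,v0,v1) in dict(mk=(215,312,225,285),rd=(325,425,215,265)).items():
    p=P[v0:v1,u0:u1].reshape(-1,3); h=H[v0:v1,u0:u1].reshape(-1,3)
    print(n,"zhist",np.histogram(p[:,2],bins=np.arange(-.02,.2,.01))[0])
    m=(p[:,2]>.006)&(p[:,2]<.04); q=p[m]; print("base z",np.median(q[:,2]),len(q),rect(q[:,:2]))
    m=(p[:,2]>.120)&(p[:,2]<.139); q=p[m]; print("bar",len(q),rect(q[:,:2]), np.median(q[:,2]))
    l=cv2.fitLine((q[:,:2]*1000).astype(np.float32),cv2.DIST_HUBER,0,.01,.01).ravel(); print(l)
    m=(p[:,2]>.145)&(p[:,2]<.19); q=p[m]; print("grips",len(q),np.round(q*1000)[::3].tolist()[:30])
z=np.load("scene0.npz");P=z["P"];H=cv2.cvtColor(z["F"],cv2.COLOR_RGB2HSV)
S=(H[...,1]>130)
ok=lambda h0,h1:S&(H[...,0]>=h0)&(H[...,0]<=h1)&(P[...,2]>.03)&(P[...,2]<.16)
for n,m,b in(("red",ok(170,180)|ok(0,6),(235,280,195,250)),("yel",ok(18,32),(225,255,195,245)),("grn",(H[...,1]>80)&(H[...,0]>50)&(H[...,0]<95)&(P[...,2]>.03)&(P[...,2]<.16),(380,410,235,290))):
    k=np.zeros_like(m);k[b[2]:b[3],b[0]:b[1]]=1; q=P[m&k]
    print(n,len(q)); 
    if len(q): print(np.round(np.percentile(q,[3,50,97],axis=0)*1000),rect(q[:,:2]))
E
```

```text
mk zhist [  11 2009 1781 1389  157    3    1    6    8   14    7   12   19   27
  111  142   22   11   70    6    0]
base z 0.014971764038903657 1760 (array([491.6, 174.1]), array([188.7, 306. ]), 2.04)
bar 251 (array([484. , 178.1]), array([207.7,  23.3]), 77.75) 0.1303462875185173
[1.9409165e-01 9.8098338e-01 4.8222195e+02 1.7909581e+02]
grips 95 [[510.0, 265.0, 159.0], [506.0, 261.0, 165.0], [506.0, 252.0, 166.0], [503.0, 260.0, 165.0], [502.0, 251.0, 169.0], [503.0, 243.0, 165.0], [498.0, 261.0, 172.0], [500.0, 255.0, 163.0], [500.0, 245.0, 169.0], [497.0, 263.0, 163.0], [496.0, 253.0, 168.0], [497.0, 245.0, 164.0], [497.0, 263.0, 149.0], [494.0, 250.0, 167.0], [497.0, 244.0, 154.0], [495.0, 248.0, 148.0], [488.0, 174.0, 165.0], [485.0, 177.0, 164.0], [484.0, 167.0, 172.0], [486.0, 160.0, 163.0], [482.0, 176.0, 167.0], [481.0, 167.0, 169.0], [482.0, 158.0, 170.0], [480.0, 180.0, 159.0], [480.0, 171.0, 162.0], [478.0, 161.0, 173.0], [481.0, 154.0, 158.0], [477.0, 171.0, 163.0], [477.0, 162.0, 163.0], [479.0, 155.0, 151.0]]
rd zhist [  16 1704 1300 1423  139    2    3    7    7    
[... 345 characters left out ...]
167.0], [557.0, -238.0, 167.0], [557.0, -247.0, 167.0], [557.0, -228.0, 152.0], [553.0, -235.0, 168.0], [554.0, -244.0, 168.0], [554.0, -252.0, 169.0], [551.0, -232.0, 164.0], [551.0, -241.0, 168.0], [552.0, -250.0, 165.0], [549.0, -230.0, 160.0], [548.0, -238.0, 167.0], [549.0, -248.0, 161.0], [547.0, -234.0, 156.0], [549.0, -243.0, 150.0]]
red 141
[[466. 146.  38.]
 [488. 163.  87.]
 [763. 389. 125.]] (array([608.5, 267.3]), array([407.3,  38.3]), 40.48)
yel 108
[[486. 235.  62.]
 [507. 247.  91.]
 [513. 263. 125.]] (array([500. , 250.3]), array([38.4, 27.3]), 82.2)
grn 101
[[ 541. -261.   67.]
 [ 545. -250.  114.]
 [ 567. -235.  125.]] (array([ 548.9, -252. ]), array([21.8, 33.5]), 49.21)
```

```bash
python3 - <<'E'
import cv2
a=cv2.imread("pics/top0.png")[215:290,215:425]; cv2.imwrite("pics/topc.png",cv2.resize(a,(798,285),interpolation=cv2.INTER_CUBIC))
E
```

```text
(no output)
```

View pics/topc.png

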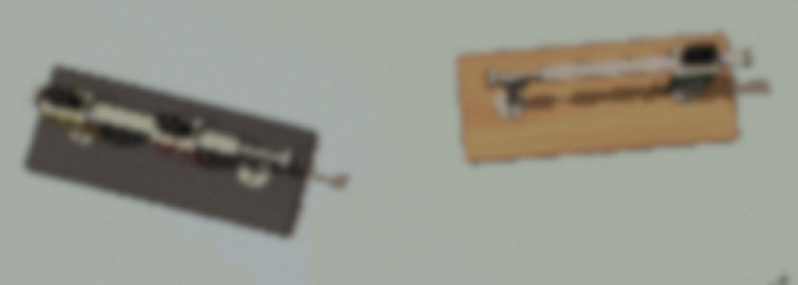

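```bash
cat > base.py <<'E'
from h import *
c=cam("top");H=cv2.cvtColor(c["frame"],cv2.COLOR_RGB2HSV);o=np.array(c["origin"])
def onplane(uv,z):
    d=np.c_[(uv[:,0]-c["cx"])/c["f"],(uv[:,1]-c["cy"])/c["f"],np.ones(len(uv))]@c["R"].T
    return (o+d*((z-o[2])/d[:,2])[:,None])[:,:2]
P=pts(c)
for n,m,(u0,u1,v0,v1) in(("mk",H[...,2]<110,(215,303,225,282)),("rd",(H[...,1]>90)&(H[...,0]<25),(330,414,218,262))):
    k=np.zeros((480,640),np.uint8);k[v0:v1,u0:u1]=1
    k=cv2.morphologyEx((m&(k>0)).astype(np.uint8),cv2.MORPH_OPEN,np.ones((3,3)))
    cs=max(cv2.findContours(k,cv2.RETR_EXTERNAL,cv2.CHAIN_APPROX_NONE)[0],key=cv2.contourArea)
    xy=onplane(cs[:,0].astype(float),.015); r=cv2.minAreaRect((xy*1000).astype(np.float32)); print(n,"base",r)
    B=P[v0:v1,u0:u1].reshape(-1,3);h=H[v0:v1,u0:u1].reshape(-1,3)
    for nm,mm in (("bar",(B[:,2]>.122)&(B[:,2]<.138)),):
        q=B[mm]
        # project all to ray at z=.13
        vv,uu=np.mgrid[v0:v1,u0:u1]; uv=np.c_[uu.ravel(),vv.ravel()][mm].astype(float); w=onplane(uv,.130)*1000
        a=r[0]; 
        l=cv2.fitLine(w.astype(np.float32),cv2.DIST_HUBER,0,.01,.01).ravel(); dx=l[0]/l[1]
        print("bar: x=%.1f + %.4f*(y-%.1f) yaw %.2f"%(l[2],dx,l[3],-np.degrees(np.arctan(dx))),"ends y",w[:,1].min(),w[:,1].max())
    mm=(B[:,2]>.155)&(B[:,2]<.175); uv=np.c_[uu.ravel(),vv.ravel()][mm].astype(float); w=(onplane(uv,.167)*1000).astype(np.float32)
    _,lab,cen=cv2.kmeans(w,2 if n=="mk" else 1,None,(3,50,.1),5,0); print("grip",cen.tolist(),[cv2.minAreaRect(w[lab.ravel()==i]) for i in range(len(cen))])
E
python3 base.py
```

```text
mk base ((486.82354736328125, 188.5938720703125), (242.14169311523438, 92.92349243164062), 77.61854553222656)
bar: x=483.0 + 0.2035*(y-180.5) yaw -11.50 ends y 75.68625874855273 282.6498841405671
grip [[499.8119201660156, 253.38133239746094], [480.5335998535156, 165.7830047607422]] [((500.02099609375, 253.6143798828125), (26.479406356811523, 12.114155769348145), 73.56368255615234), ((480.4291076660156, 165.9456329345703), (26.284183502197266, 13.582857131958008), 77.94042205810547)]
rd base ((545.2824096679688, -175.074951171875), (90.6884994506836, 231.31199645996094), 6.921720504760742)
bar: x=545.9 + -0.1062*(y--183.4) yaw 6.06 ends y -285.7862274952669 -77.57044256596338
grip [[552.7985229492188, -240.7928009033203]] [((552.786865234375, -240.77613830566406), (12.839460372924805, 25.032909393310547), 11.742111206054688)]
```

Rail axis yaw is about −12.3° for the making rail (red grip at (480.5,165.8) mm) and about 6.5° for the ready rail. The sizes and heights agree with the given ones. First I turn the tool.

```bash
cat > go.py <<'E'
import sys
from h import *
# x y z(mm) yaw(deg of tool y): what remains, in tool axes & units
x,y,z,yaw=map(float,sys.argv[1:5]); s=status.get_state(); q=s["orientation"]; M=R.from_quat(np.r_[q[1:],q[0]]).as_matrix()
cur=np.degrees(np.arctan2(M[1,1],M[0,1])); d=M.T@(np.array([x,y,z])/1000-s["tcp_pos"])/.04
print("t %.2f tcp"%s["clock"],np.round(s["tcp_pos"]*1000,1),"yaw %.2f roll units %.3f"%(cur,(cur-yaw)/10),"tilt",np.round(M[:2,2],4),"shift units",np.round(d,3),"F",np.round(s["wrist_force"],2),"gap %.4f grip %.1f"%(s["finger_gap"],s["grip_force"]))
E
python3 -m handwheel '{"deltas": [[1,0,0,0,0.96],[1,0,0,0,0.96],[1,0,0,0,0.96],[1,0,0,0,0.96],[1,0,0,0,0.96],[1,0,0,0,0.96],[1,0,0,0,0.96],[1,0,0,0,0.96]]}' 30; python3 go.py 480 166 290 -12.3
```

```text
clock: 1.15
tcp_pos: [0.2484, 0.5184, 0.3035]
orientation: [0.0, 0.781, 0.624, -0.0]
wrist_force: [-0.1, -0.4, 0.8]
finger_gap: 0.0853
grip_force: 0.0
t 1.15 tcp [248.4 518.4 303.5] yaw -12.72 roll units -0.042 tilt [-0.0004 -0.0007] shift units [-7.319  7.588  0.341] F [-0.05 -0.35  0.83] gap 0.0853 grip 0.0
```

```bash
python3 -m handwheel '{"deltas": [[1,-0.73,0.76,0,-0.04],[1,-0.73,0.76,0,0],[1,-0.73,0.76,0,0],[1,-0.73,0.76,0,0],[1,-0.73,0.76,0,0],[1,-0.73,0.76,0,0],[1,-0.73,0.76,0,0],[1,-0.73,0.76,0,0],[1,-0.73,0.76,0,0],[1,-0.73,0.76,0.3,0],[1,0,0,0,0]]}' >/dev/null; python3 go.py 480 166 210 -12.3
python3 - <<'E'
from h import *
c=cam("wrist"); save(c,"w1.png"); P=pts(c); print(c["origin"],c["vfov"])
np.savez("w1.npz",P=P,F=c["frame"],D=c["depth"])
m=(P[...,2]>.155)&(P[...,2]<.18); v,u=np.nonzero(m); print(len(u))
n,l,st,ce=cv2.connectedComponentsWithStats(m.astype(np.uint8))
for i in range(1,n):
    if st[i,4]>60:
        q=P[l==i]*1000; print(st[i],np.round(np.median(q,0),1),cv2.minAreaRect(q[:,:2].astype(np.float32)))
E
```

```text
t 2.52 tcp [485.7 167.4 290.6] yaw -12.24 roll units 0.006 tilt [-0.0017 -0.0006] shift units [-0.063 -0.13   2.016] F [0.12 0.34 0.72] gap 0.0857 grip 0.0
[0.50202874 0.24083763 0.36016666] 66.8873924693895
2296
[ 312   75   26   55 1333] [503.4 252.8 166.2] ((503.3638610839844, 252.47116088867188), (25.802814483642578, 13.030774116516113), 77.15445709228516)
[314 242  22  47 963] [484.6 166.8 166.1] ((484.135009765625, 165.22537231445312), (25.129499435424805, 12.531803131103516), 78.10166931152344)
```

View pics/w1.png

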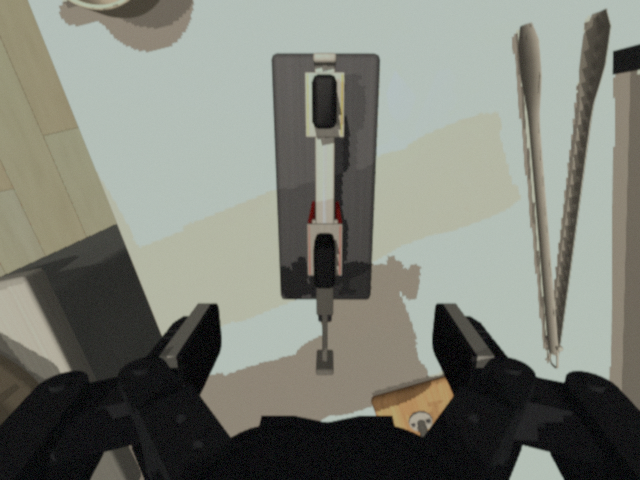

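The wrist view shows the red grip at (324,265), the yellow one at (324,100), the neck around (324,335) and the end stop at (325,362), with the tag centred between the fingers. Going down and closing.

```bash
python3 -m handwheel '{"deltas": [[1,-0.05,-0.06,0.5,0],[1,0,0,0.5,0],[1,0,0,0.5,0],[1,0,0,0.5,0],[1,0,0,0,0]]}' >/dev/null; python3 go.py 483.3 166 210 -12.3
python3 - <<'E'
from h import *
z=np.load("w1.npz");P=z["P"]*1000
a=np.radians(12.35);u=np.array([np.sin(a),np.cos(a)]);w=np.array([u[1],-u[0]]);o=np.array([484.3,166.0])
s=(P[...,:2]-o)@u;t=(P[...,:2]-o)@w
for y in np.arange(-125,-10,3):
    m=(abs(s-y)<1.5)&(abs(t)<15)&(P[...,2]>115)&(P[...,2]<150)
    if m.sum(): print(y,m.sum(),"z %.1f w %.1f mid %.1f"%(np.median(P[m][:,2]),np.ptp(t[m]),(t[m].max()+t[m].min())/2))
E
```

```text
t 3.20 tcp [480.4 168.9 210.8] yaw -11.91 roll units 0.039 tilt [-0.0033 -0.0003] shift units [-0.057  0.085  0.019] F [-0.19  0.31 -0.14] gap 0.0851 grip 0.0
-95 12 z 139.2 w 10.1 mid 0.3
-92 74 z 139.4 w 12.9 mid -0.0
-89 301 z 130.8 w 12.7 mid 0.0
-86 17 z 129.7 w 3.7 mid -0.1
-83 24 z 129.4 w 3.7 mid -0.1
-80 18 z 129.5 w 3.7 mid -0.1
-77 23 z 129.5 w 3.7 mid -0.1
-74 21 z 129.4 w 3.7 mid -0.1
-71 24 z 129.7 w 3.7 mid -0.1
-68 21 z 129.4 w 3.6 mid -0.1
-65 30 z 128.9 w 8.4 mid -0.2
-62 44 z 128.5 w 9.8 mid -0.2
-59 31 z 129.2 w 9.0 mid 0.2
-56 22 z 129.8 w 3.6 mid -0.1
-53 24 z 129.4 w 4.3 mid 0.2
-50 55 z 129.7 w 11.4 mid 0.3
-47 67 z 129.8 w 11.3 mid 0.2
-44 65 z 129.7 w 11.3 mid 0.3
-41 69 z 129.7 w 11.3 mid 0.2
-38 66 z 129.7 w 11.2 mid 0.2
-35 63 z 129.6 w 11.2 mid 0.2
-32 69 z 129.7 w 11.1 mid 0.2
-29 5 z 130.5 w 11.1 mid 0.2
-20 13 z 132.3 w 22.3 mid -0.1
-17 48 z 132.7 w 22.4 mid -0.1
-14 55 z 132.6 w 23.3 mid 0.4
-11 54 z 132.7 w 23.3 mid 0.5
```

```bash
python3 -m handwheel '{"deltas": [[1,-0.05,0.08,0.02,0.04],[1,0,0,0,0]]}' >/dev/null; python3 go.py 483.3 166 210 -12.3
```

```text
t 3.45 tcp [485.5 165.7 212.2] yaw -12.40 roll units -0.010 tilt [0.0019 0.0004] shift units [-0.005 -0.056  0.054] F [-0.02  0.39  0.23] gap 0.0853 grip 0.0
```

```bash
python3 -m handwheel '{"deltas": [[1,0,-0.04,0.05,0],[1,0,0,0,0],[1,0,0,0,0]]}' >/dev/null; python3 go.py 483.3 166 210 -12.3;  python3 -m handwheel '{"deltas": [[1,0,0,0,0],[1,0,0,0,0]]}' >/dev/null; python3 go.py 483.3 166 210 -12.3
```

```text
t 3.83 tcp [483.3 165.8 209.2] yaw -12.40 roll units -0.010 tilt [0.0002 0.0001] shift units [ 0.004 -0.    -0.02 ] F [-0.06 -0.36 -1.16] gap 0.0857 grip 0.0
t 4.08 tcp [483.3 165.8 209.1] yaw -12.40 roll units -0.010 tilt [0. 0.] shift units [ 0.004 -0.001 -0.022] F [ 0.38 -0.27 -0.16] gap 0.0851 grip 0.0
```

```bash
python3 -m handwheel '{"deltas": [[-0.4,0,0,-0.02,0],[-0.4,0,0,0,0],[-0.4,0,0,0,0],[-0.4,0,0,0,0]]}' 25; python3 -m handwheel '{"deltas": [[-1,0,0,0,0],[-1,0,0,0,0]]}' 25; python3 -m handwheel '{"deltas": [[-1,0,0,0,0],[-1,0,0,0,0]]}' ; python3 go.py 483.3 166 210 -12.3
```

```text
clock: 4.58
tcp_pos: [0.4833, 0.1659, 0.2099]
orientation: [-0.0, 0.779, 0.627, 0.0]
wrist_force: [0.6, 0.5, 0.3]
finger_gap: 0.0258
grip_force: 0.0
clock: 4.82
tcp_pos: [0.4834, 0.1659, 0.21]
orientation: [0.0, 0.779, 0.627, 0.0]
wrist_force: [0.4, -0.1, 0.5]
finger_gap: 0.0113
grip_force: 29.4
clock: 5.08
tcp_pos: [0.4834, 0.1659, 0.21]
orientation: [0.0, 0.779, 0.627, 0.0]
wrist_force: [0.6, 0.0, -0.6]
finger_gap: 0.0112
grip_force: 29.4
t 5.08 tcp [483.4 165.9 210. ] yaw -12.40 roll units -0.010 tilt [0.0003 0.0001] shift units [ 0.003 -0.003 -0.001] F [ 0.62  0.   -0.6 ] gap 0.0112 grip 29.4
```

```bash
python3 -m handwheel '{"deltas": [[-1,-0.15,0,0,0],[-1,-0.2,0,0,0],[-1,-0.2,0,0,0],[-1,-0.2,0,0,0]]}' |sed -n '2p;4p'; python3 -m handwheel '{"deltas": [[-1,-0.2,0,0,0],[-1,-0.2,0,0,0],[-1,-0.2,0,0,0],[-1,-0.15,0,0,0],[-1,-0.1,0,0,0],[-1,0,0,0,0],[-1,0,0,0,0]]}'|sed -n '2p;4p'; python3 go.py 468.2 96.5 210 -12.4
```

```text
tcp_pos: [0.4766, 0.1359, 0.2099]
wrist_force: [-0.2, 2.0, 0.8]
tcp_pos: [0.4694, 0.1029, 0.2099]
wrist_force: [-1.0, -2.7, 2.0]
t 6.45 tcp [469.4 102.9 209.9] yaw -12.42 roll units -0.002 tilt [-0.0003 -0.0014] shift units [-0.163  0.005 -0.002] F [-1.03 -2.66  2.02] gap 0.0114 grip 29.7
```

```bash
for i in 1; do python3 -m handwheel '{"deltas": [[-1,-0.06,0,0,0],[-1,-0.04,0,0,0],[-1,0,0,0,0]]}'|sed -n '2p;4p'; done;  python3 -m handwheel '{"deltas": [[-1,-0.03,0,0,0],[-1,0,0,0,0]]}'|sed -n '2p;4p'; python3 -m handwheel '{"deltas": [[-1,-0.02,0,0,0],[-1,0,0,0,0]]}'|sed -n '2p;4p'
```

```text
tcp_pos: [0.4687, 0.0996, 0.2099]
wrist_force: [-0.7, 1.7, 1.5]
tcp_pos: [0.4684, 0.0983, 0.2099]
wrist_force: [0.3, 1.4, 1.5]
tcp_pos: [0.4683, 0.0976, 0.2099]
wrist_force: [0.3, 3.1, 1.1]
```

```bash
python3 -m handwheel '{"deltas": [[-1,-0.02,0,0,0],[-1,0,0,0,0]]}'|sed -n '2p;4p';python3 -m handwheel '{"deltas": [[-1,-0.02,0,0,0],[-1,0,0,0,0]]}'|sed -n '2p;4p'
```

```text
tcp_pos: [0.4682, 0.0974, 0.21]
wrist_force: [1.9, 4.4, 1.1]
tcp_pos: [0.4682, 0.0972, 0.21]
wrist_force: [1.7, 7.5, 0.5]
```

Contact with the stop at 71 mm (7.5 N). I ease off and lift gently.

```bash
python3 -m handwheel '{"deltas": [[-1,0.025,0,0,0],[-1,0,0,-0.06,0],[-1,0,0,-0.06,0],[-1,0,0,0,0]]}'|sed -n '2p;4p';python3 -m handwheel '{"deltas": [[-1,0,0,-0.1,0],[-1,0,0,-0.1,0],[-1,0,0,0,0]]}'|sed -n '2p;4p'
```

```text
tcp_pos: [0.4676, 0.0975, 0.2141]
wrist_force: [0.8, 6.8, -2.8]
tcp_pos: [0.4674, 0.0974, 0.2222]
wrist_force: [-0.2, 4.7, 0.3]
```

```bash
python3 -m handwheel '{"deltas": [[-1,0.01,0,-0.3,0],[-1,0.02,0,-0.6,0],[-1,0,0,-0.8,0],[-1,0,0,-0.8,0],[-1,0,0,-0.2,0],[-1,0,0,0,0],[-1,0,0,0,-0.945],[-1,0,0,0,-0.945],[-1,0,0,0,0],[-1,0,0,0,0]]}'; python3 go.py 545.5 -165 330 6.5
```

```text
clock: 9.95
tcp_pos: [0.468, 0.098, 0.3298]
orientation: [-0.001, 0.667, 0.745, -0.001]
wrist_force: [-0.3, 0.1, -1.0]
finger_gap: 0.0112
grip_force: 29.2
t 9.95 tcp [468.   98.  329.8] yaw 6.35 roll units -0.015 tilt [-0.0017 -0.0002] shift units [-6.749  1.2   -0.008] F [-0.27  0.12 -0.95] gap 0.0112 grip 29.2
```

```bash
python3 -m handwheel '{"deltas": [[-1,-0.5,0.1,0,0],[-1,-0.8,0.15,0,0],[-1,-0.8,0.15,0,0],[-1,-0.8,0.15,0,0],[-1,-0.8,0.15,0,0],[-1,-0.8,0.15,0,0],[-1,-0.8,0.15,0,0],[-1,-0.7,0.1,0,0],[-1,-0.5,0.1,0,-0.01],[-1,-0.25,0,0,0],[-1,0,0,0,0],[-1,0,0,0,0]]}' >/dev/null; python3 go.py 545.5 -165 330 6.5
python3 - <<'E'
from h import *
c=cam("wrist"); save(c,"w2.png"); P=pts(c); np.savez("w2.npz",P=P,F=c["frame"],D=c["depth"]); print(c["origin"])
E
```

```text
t 11.45 tcp [ 546.4 -164.   330.7] yaw 6.63 roll units 0.013 tilt [-0.0002  0.0005] shift units [-0.023 -0.026  0.019] F [-0.67 -0.53 -1.1 ] gap 0.0118 grip 29.3
[ 0.53796501 -0.08939968  0.40040555]
```

View pics/w2.png

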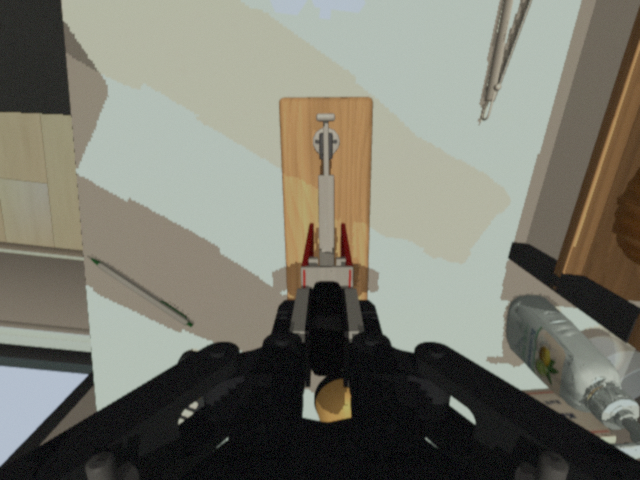

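The wrist view shows the wood rail's neck at (326,122–176), its end stop at (326,117) and the head from row 177 on, with the red tag held centred over the bar.

```bash
python3 - <<'E'
from h import *
z=np.load("w2.npz");P=z["P"]*1000; u,v=np.meshgrid(np.arange(640),np.arange(480))
roi=(u>305)&(u<348)&(v>105)&(v<262)
m=roi&(P[...,2]>126)&(P[...,2]<134)
q=P[m]; l=cv2.fitLine(q[:,:2].astype(np.float32),cv2.DIST_HUBER,0,.01,.01).ravel(); d=l[:2]*np.sign(l[1]); print("line",d,l[2:],"yaw",-np.degrees(np.arctan2(d[0],d[1])))
o=l[2:];w=np.array([d[1],-d[0]]); s=(P[...,:2]-o)@d;t=(P[...,:2]-o)@w
for y in np.arange(-60,90,2.):
    k=roi&(abs(s-y)<1)&(abs(t)<15)&(P[...,2]>122)&(P[...,2]<150)
    if k.sum()>3: print(y,np.round(o+y*d,1),k.sum(),"z %.1f w %.1f mid %.1f"%(np.median(P[k][:,2]),np.ptp(t[k]),(t[k].max()+t[k].min())/2))
# wood base
H=cv2.cvtColor(z["F"],cv2.COLOR_RGB2HSV); b=(u>270)&(u<385)&(v>90)&(v<225)&(abs(P[...,2]-15)<3)
for r0 in range(105,225,20):
    k=b&(abs(v-r0)<2); print(r0,"base mid",np.round((P[k].min(0)+P[k].max(0))[:2]/2,1))
E
```

```text
line [-0.11563916  0.9932913 ] [ 543.6783  -141.41516] yaw 6.640492
-50.0 [ 549.5 -191.1] 15 z 129.8 w 11.1 mid 0.0
-48.0 [ 549.2 -189.1] 33 z 129.5 w 11.1 mid 0.0
-46.0 [ 549.  -187.1] 37 z 129.7 w 11.1 mid 0.0
-44.0 [ 548.8 -185.1] 35 z 129.8 w 11.1 mid 0.0
-42.0 [ 548.5 -183.1] 34 z 129.7 w 11.1 mid 0.0
-40.0 [ 548.3 -181.1] 37 z 129.7 w 11.0 mid 0.0
-38.0 [ 548.1 -179.2] 35 z 129.8 w 11.0 mid 0.0
-36.0 [ 547.8 -177.2] 37 z 129.7 w 11.0 mid 0.0
-34.0 [ 547.6 -175.2] 38 z 130.0 w 11.0 mid 0.0
-32.0 [ 547.4 -173.2] 37 z 129.9 w 10.9 mid 0.1
-30.0 [ 547.1 -171.2] 36 z 130.0 w 10.9 mid 0.1
-28.0 [ 546.9 -169.2] 39 z 129.5 w 10.9 mid 0.1
-26.0 [ 546.7 -167.2] 36 z 129.9 w 10.9 mid 0.1
-24.0 [ 546.5 -165.3] 38 z 129.6 w 10.9 mid 0.1
-22.0 [ 546.2 -163.3] 37 z 129.9 w 10.8 mid 0.1
-20.0 [ 546.  -161.3] 37 z 129.6 w 10.8 mid 0.1
-18.0 [ 545.8 -159.3] 38 z 129.9 w 10.8 mid 0.1
-16.0 [ 545.5 -157.3] 35 z 129.8 w 10.8 mid 0.1
-14.0 [ 545.3 -155.3] 39 z 130.0 w 10.7 mid 0.1
-12.0 [ 545.1 -153.3] 43 z 129.5 w 10.7 mid 0.1
-10.0 [ 544.8 -151.3] 33 z 129.8 w 10.7 mid 0.1
-8.0 [ 544.6 -149.4] 41 
[... 1075 characters left out ...]
3.7] 18 z 129.6 w 3.6 mid -0.2
40.0 [ 539.1 -101.7] 18 z 129.3 w 3.6 mid -0.2
42.0 [538.8 -99.7] 18 z 129.2 w 3.6 mid -0.2
44.0 [538.6 -97.7] 18 z 129.6 w 3.6 mid -0.2
46.0 [538.4 -95.7] 18 z 129.6 w 3.6 mid -0.2
48.0 [538.1 -93.7] 18 z 129.7 w 3.6 mid -0.2
50.0 [537.9 -91.8] 18 z 129.9 w 3.6 mid -0.2
52.0 [537.7 -89.8] 12 z 129.3 w 3.6 mid -0.2
54.0 [537.4 -87.8] 18 z 129.8 w 3.6 mid -0.2
56.0 [537.2 -85.8] 46 z 138.6 w 11.6 mid -0.2
58.0 [537.  -83.8] 57 z 139.4 w 12.3 mid -0.6
60.0 [536.7 -81.8] 55 z 139.4 w 12.3 mid -0.5
105 base mid [534.7 -68.5]
125 base mid [537.5 -87.5]
145 base mid [ 539.8 -107.1]
165 base mid [ 542.6 -127.2]
185 base mid [ 545.  -147.8]
205 base mid [ 547.  -169.5]
```

```bash
python3 - <<'E'
from h import *
z=np.load("w2.npz");P=z["P"]*1000; u,v=np.meshgrid(np.arange(640),np.arange(480))
o=np.array([543.68,-141.42]);d=np.array([-.1156,.9933]);w=np.array([d[1],-d[0]]);s=(P[...,:2]-o)@d;t=(P[...,:2]-o)@w
tcp=np.array([546.4,-164.]); print("tcp s %.1f t %.2f"%((tcp-o)@d,(tcp-o)@w))
for a in range(165,300,6):
    k=(abs(P[...,2]-a)<3)&(u>290)&(u<362)&(v>215)&(v<330)&(abs(t)<25)
    if k.sum()>5: print(a,k.sum(),"t %.1f..%.1f mid %.2f  s max %.1f min %.1f"%(t[k].min(),t[k].max(),(t[k].min()+t[k].max())/2,s[k].max(),s[k].min()))
E
python3 go.py 539.4 -104.6 330 6.64
```

```text
tcp s -22.7 t 0.09
177 22 t -9.9..12.1 mid 1.10  s max -5.8 min -28.2
183 26 t -10.5..11.9 mid 0.69  s max -5.7 min -8.7
189 64 t -10.8..11.7 mid 0.42  s max -5.5 min -23.8
195 48 t -10.6..11.9 mid 0.68  s max -5.6 min -22.3
201 48 t -10.7..12.0 mid 0.67  s max -5.7 min -17.2
207 53 t -10.6..11.8 mid 0.63  s max -5.6 min -18.9
213 47 t -10.8..11.9 mid 0.57  s max -5.3 min -14.7
219 60 t -10.9..12.1 mid 0.61  s max -5.6 min -12.9
225 50 t -10.9..11.9 mid 0.50  s max -5.6 min -10.8
231 51 t -10.8..11.9 mid 0.56  s max -5.3 min -9.0
237 52 t -10.9..12.0 mid 0.56  s max -5.6 min -6.9
243 216 t -10.9..12.7 mid 0.93  s max -5.5 min -14.0
249 110 t -11.0..12.1 mid 0.53  s max -5.4 min -16.4
255 993 t -10.9..11.9 mid 0.51  s max -5.5 min -16.1
261 235 t -13.9..14.7 mid 0.39  s max -10.4 min -16.4
267 441 t -14.3..14.6 mid 0.13  s max -10.4 min -16.8
273 483 t -13.7..14.0 mid 0.16  s max -10.3 min -16.6
279 522 t -13.2..13.5 mid 0.16  s max -10.3 min -16.5
285 883 t -12.0..12.7 mid 0.35  s max -10.3 min -17.1
291 354 t -12.0..12.3 mid 0.15  s max -11.1 min -15.2
297 12 t -10.7..10.4 mid -0.18  s max -11.1 min -11.7
t 11.50 tcp [ 546.5 -163.9  330.9] yaw 6.65 roll units 0.001 tilt [0.     0.0003] shift units [ 1.493 -0.004  0.022] F [ 0.38  0.35 -1.43] gap 0.0117 grip 29.3
```

```bash
python3 -m handwheel '{"deltas": [[-1,0.4,-0.015,0,0],[-1,0.5,0,0,0],[-1,0.4,0,0,0],[-1,0.22,0,0,0],[-1,0,0,0,0],[-1,0,0,0.4,0],[-1,0,0,0.6,0],[-1,0,0,0.6,0],[-1,0,0,0.5,0],[-1,0,0,0.3,0],[-1,0,0,0,0],[-1,0,0,0,0],[-1,0,0,0,0]]}' >/dev/null; python3 go.py 539 -103.5 210 6.64
python3 - <<'E'
from h import *
c=cam("wrist"); save(c,"w3.png"); P=pts(c)*1000; np.savez("w3.npz",P=P,F=c["frame"])
o=np.array([543.68,-141.42]);d=np.array([-.1156,.9933]); print((status.get_state()["tcp_pos"][:2]*1000-o)@np.c_[d,[d[1],-d[0]]])
E
```

```text
t 13.12 tcp [ 539.6 -104.6  235.7] yaw 6.60 roll units -0.004 tilt [ 0.0018 -0.0005] shift units [ 0.03  -0.013  0.641] F [ 0.15  0.37 -0.57] gap 0.0113 grip 29.2
[37.09408965  0.12525766]
```

View pics/w3.png

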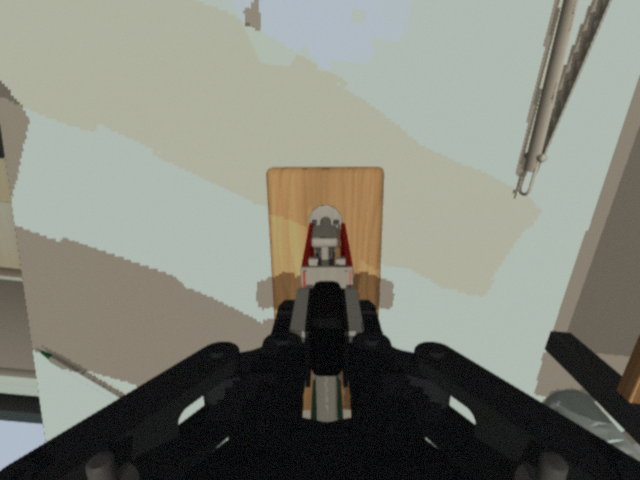

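The view shows the stop at (325,241) between the red plates (308–345), aligned within about 1 mm. Trim and lower with feel.

```bash
python3 -m handwheel '{"deltas": [[-1,0.02,-0.015,0,0],[-1,0,0,0.15,0],[-1,0,0,0.1,0],[-1,0,0,0.05,0],[-1,0,0,0,0]]}'|sed -n '2p;4p'; python3 -m handwheel '{"deltas": [[-1,0,0,0.06,0],[-1,0,0,0,0]]}'|sed -n '2p;4p'; python3 -m handwheel '{"deltas": [[-1,0,0,0.06,0],[-1,0,0,0,0]]}'|sed -n '2p;4p'
```

```text
tcp_pos: [0.5382, -0.1036, 0.2224]
wrist_force: [0.2, 0.3, -1.9]
tcp_pos: [0.5383, -0.1037, 0.2202]
wrist_force: [0.9, -0.1, -1.6]
tcp_pos: [0.5382, -0.1037, 0.2177]
wrist_force: [0.1, 0.7, -1.1]
```

```bash
python3 -m handwheel '{"deltas": [[-1,0,0,0.06,0],[-1,0,0,0.05,0],[-1,0,0,0,0]]}'|sed -n '2p;4p'; python3 -m handwheel '{"deltas": [[-1,0,0,0.05,0],[-1,0,0,0,0]]}'|sed -n '2p;4p'; python3 -m handwheel '{"deltas": [[-1,0,0,0.03,0],[-1,0,0,0,0]]}'|sed -n '2p;4p'
```

```text
tcp_pos: [0.5382, -0.1037, 0.2132]
wrist_force: [0.2, 0.8, -2.0]
tcp_pos: [0.5383, -0.1037, 0.2113]
wrist_force: [-0.6, 0.9, -1.2]
tcp_pos: [0.5383, -0.1037, 0.2102]
wrist_force: [0.1, 0.4, 0.0]
```

Dropped on without touching the head. Now sliding in.

```bash
python3 -m handwheel '{"deltas": [[-1,-0.1,0,0.005,0],[-1,-0.1,0,0,0],[-1,-0.1,0,0,0],[-1,-0.1,0,0,0]]}'|sed -n '2p;4p'; python3 -m handwheel '{"deltas": [[-1,-0.15,0,0,0],[-1,-0.2,0,0,0],[-1,-0.2,0,0,0],[-1,-0.2,0,0,0],[-1,0,0,0,0]]}'|sed -n '2p;4p'; python3 go.py 539 -103.5 210 6.64
```

```text
tcp_pos: [0.5403, -0.12, 0.2101]
wrist_force: [-0.6, -0.4, -1.5]
tcp_pos: [0.5438, -0.1502, 0.21]
wrist_force: [-0.5, 0.2, -1.6]
t 16.30 tcp [ 543.8 -150.2  210. ] yaw 6.54 roll units -0.010 tilt [0.0002 0.    ] shift units [1.172e+00 1.500e-02 1.000e-03] F [-0.49  0.23 -1.61] gap 0.0118 grip 29.3
```

```bash
python3 -m handwheel '{"deltas": [[-1,-0.15,0.005,0,-0.008],[-1,-0.2,0.005,0,0],[-1,-0.2,0,0,0],[-1,-0.2,0,0,0],[-1,-0.15,0,0,0],[-1,-0.1,0,0,0],[-1,-0.1,0,0,0]]}'|sed -n '2p;4p'; python3 -m handwheel '{"deltas": [[-1,-0.1,0,0,0],[-1,-0.1,0,0,0],[-1,-0.1,0,0,0],[-1,-0.1,0,0,0],[-1,-0.06,0,0,0],[-1,-0.04,0,0,0],[-1,0,0,0,0]]}'|sed -n '2p;4p'; python3 go.py 539 -103.5 210 6.64
```

```text
tcp_pos: [0.5491, -0.1932, 0.21]
wrist_force: [1.4, 0.1, -1.7]
tcp_pos: [0.5515, -0.213, 0.2101]
wrist_force: [-0.2, 1.1, -1.7]
t 18.05 tcp [ 551.5 -213.   210.1] yaw 6.67 roll units 0.003 tilt [-0.     -0.0001] shift units [2.756e+00 8.000e-03 1.000e-03] F [-0.18  1.07 -1.74] gap 0.0113 grip 29.3
```

```bash
python3 -m handwheel '{"deltas": [[-1,-0.06,0,0,0],[-1,-0.06,0,0,0],[-1,-0.06,0,0,0],[-1,-0.06,0,0,0],[-1,-0.05,0,0,0],[-1,0,0,0,0]]}'|sed -n '2p;4p'; python3 -m handwheel '{"deltas": [[-1,-0.04,0,0,0],[-1,0,0,0,0]]}'|sed -n '2p;4p';  python3 -m handwheel '{"deltas": [[-1,-0.03,0,0,0],[-1,0,0,0,0]]}'|sed -n '2p;4p'
```

```text
tcp_pos: [0.5529, -0.2248, 0.2101]
wrist_force: [-0.5, -0.5, -1.9]
tcp_pos: [0.553, -0.2262, 0.2101]
wrist_force: [-0.1, 0.5, -1.4]
tcp_pos: [0.5532, -0.2273, 0.2101]
wrist_force: [0.8, 0.2, -1.4]
```

```bash
for i in 1; do python3 -m handwheel '{"deltas": [[-1,-0.03,0,0,0],[-1,0,0,0,0]]}'|sed -n '2p;4p'; done; python3 -m handwheel '{"deltas": [[-1,-0.02,0,0,0],[-1,0,0,0,0]]}'|sed -n '2p;4p';  python3 -m handwheel '{"deltas": [[-1,-0.02,0,0,0],[-1,0,0,0,0]]}'|sed -n '2p;4p'
```

```text
tcp_pos: [0.5533, -0.2285, 0.2101]
wrist_force: [-0.3, -0.3, -1.6]
tcp_pos: [0.5534, -0.2292, 0.2101]
wrist_force: [0.5, 0.7, -1.0]
tcp_pos: [0.5534, -0.2294, 0.2101]
wrist_force: [-0.6, 4.1, 0.7]
```

Contact near the expected spot. A light, steady push follows.

```bash
python3 -m handwheel '{"deltas": [[-1,-0.02,0,0,0],[-1,0,0,0,0]]}'|sed -n '2p;4p'; python3 -m handwheel '{"deltas": [[-1,-0.01,0,0,0],[-1,0,0,0,0],[-1,0,0,0,0]]}'|sed -n '2p;4p'; python3 -m handwheel '{"deltas": [[-1,0,0,0,0],[-1,0,0,0,0]]}'|sed -n '2p;4p'
```

```text
tcp_pos: [0.5534, -0.2296, 0.2101]
wrist_force: [0.3, 6.8, 0.8]
tcp_pos: [0.5534, -0.2297, 0.2101]
wrist_force: [-0.7, 6.5, 1.0]
tcp_pos: [0.5534, -0.2297, 0.2101]
wrist_force: [-0.5, 6.6, 1.8]
```

```bash
python3 -m handwheel '{"deltas": [[-0.6,0,0,0,0],[-0.3,0,0,0,0],[-0.3,0,0,0,0],[-0.3,0,0,0,0]]}'|sed -n '2p;4,5p'; python3 -m handwheel '{"deltas": [[-0.3,0,0,-0.2,0],[-0.3,0,0,-0.4,0],[-0.3,0,0,-0.8,0],[-0.3,0,0,-0.8,0],[-0.3,0,0,-0.8,0],[-0.3,0,0,0,0],[-0.3,0,0,0,0]]}'|sed -n '2p;4p'
python3 - <<'E'
from h import *
c=cam("wrist"); save(c,"w4.png"); P=pts(c)*1000
o=np.array([543.68,-141.42]);d=np.array([-.1156,.9933]);w=np.array([d[1],-d[0]]);s=(P[...,:2]-o)@d;t=(P[...,:2]-o)@w
m=(P[...,2]>150)&(P[...,2]<180)&(abs(t)<20)
n,l,st,ce=cv2.connectedComponentsWithStats(m.astype(np.uint8))
for i in range(1,n):
    if st[i,4]>60: k=l==i; print(st[i],"s %.1f..%.1f t %.1f..%.1f z %.1f"%(s[k].min(),s[k].max(),t[k].min(),t[k].max(),np.median(P[k][:,2])))
E
```

```text
tcp_pos: [0.5537, -0.2315, 0.2101]
wrist_force: [-0.1, 0.7, 0.5]
finger_gap: 0.0301
tcp_pos: [0.5536, -0.2312, 0.3304]
wrist_force: [0.4, 0.3, -0.2]
[317 218  19  42 746] s -102.9..-76.5 t -6.8..5.9 z 166.0
[319 265  18  42 699] s -138.0..-112.3 t -5.6..6.9 z 166.0
```

View pics/w4.png

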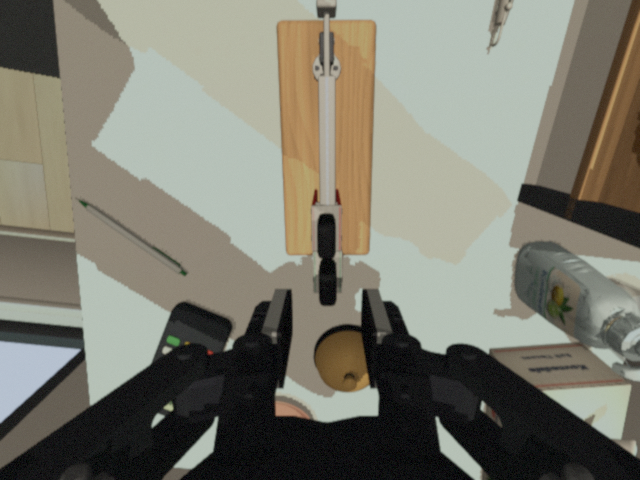

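The view shows red's grip at (326,236) and green's at (327,282). Their spacing is about 36 mm, so they are touching and sit where the far stop predicts. The gripper is clear.

```bash
python3 -c "
from workcell import hand_in
print(hand_in())"
```

```text
the job is handed in; nothing more can be done
None
```

The red tag now hangs on the wood-based rail, closed up with the green tag on the far stop by a steady push of about 6.6 N, and the gripper has let go and lifted clear. The job was handed in, and no verdict came back. The yellow tag and the counter items were not touched.

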